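Rack the freshly lacquered dishes with the spatula from its case

ROBOT

A 7-joint arm with a two-finger parallel gripper is mounted at the origin on the work surface. World frame = base frame: x ahead of the robot, y to its left, z up, the work surface at z = 0. Lengths are in mm, angles in rad, forces in N, time in s.
With the tool pointing down it reaches from about 400 to 900 mm from the base axis. Payload 5.6 kg.
Tool frame: the origin (TCP) lies midway between the tips of the shut fingers; the grasp point (between the pads) lies 19 mm behind it; x points along the fingers, y is the direction in which the jaws open and shut, and the axes are right-handed (so a half turn about x gives the same grasp; the last joint's range is limited). The gripper opens to 92 mm and grips with 3 to 60 N. Pads are 20 mm wide; open, the fingers measure 128 mm over their backs; the gripper's body (75 mm by 189 mm) begins 69 mm behind the grasp point.
Start: joints at [1.06, 0.468, -0.012, 1.603, 0.006, 1.071, -0.056], TCP at [293.063, -580.192, 214.592] pointing down, gripper open.
Joint ranges: [-2.53, 2.53], [-0.31, 2.02], [-1.57, 1.55], [0.28, 2.44], [-1.29, 4.43], [0.15, 1.84], [-2.92, 2.92]. Speed limits (rad/s): [2.57, 2.57, 3.14, 3.14, 3.14, 3.14, 3.14].

INTERFACE

Orientations are given as a rotation vector (axis times angle).
In Python, from cell import robot, grip, kin, viewer gives the robot as it stands. Calls block until the motion is done:
- robot.movep(position, orientation): joint-space move of the TCP to a pose.
- robot.servo_line(position, feed=150, rotation=None): straight line of the TCP; rotation=None keeps the orientation; feed is the mean speed in mm/s.
- robot.goto_joints(angles): joint-space move.
- grip(opening, newtons=None): opening from 0.0 (shut) to 1.0 (fully open); newtons is the grip in N (None keeps the last); returns when the fingers have stopped.
- robot.hold(seconds).
- kin.ik(position, orientation): joint angles nearest the present ones, or None.
- robot.observe(): the state.
- viewer.read_camera(name): name is "side" or "top"; returns the picture (384x512x3 uint8, red, green, blue); there is no depth.
- viewer.camera_info(name): a dict with "camera_matrix" (3x3 intrinsics, pixels), "R" (3x3) and "t" (3): a world point X has camera coordinates R X + t. Camera axes: x right, y down, z forward; pixel columns grow to the right and rows downward; lengths in mm; the calibration is good to about 2 mm. A picture is of the moment at which its call begins. camera_info takes no time and is no camera call.
A pose or a line that the arm cannot do raises robot.IKError and nothing moves.
- robot.job_done(): hands the job in, once; it reports no verdict.
Trained networks look in the newest picture that a camera, given by its name, has taken for a name from the list of things; names that differ only in an ending like _2 or _b are one class to them, and where a whole thing is asked for, a point or a joint stands for the part that bears it (a point fixed in the world has none). Each returns a list of dicts, best first, with "confidence" (0 to 1); they miss things now and then, are a little off and sometimes report something else, mostly with a low value. They report only what shows in the picture. A call takes as long as a camera call. They do not tell look-alikes from the thing itself.
- viewer.silhouettes(name, camera): "mask" (384x512 bool, what is visible of it).
- viewer.pinpoint(name, camera): "at" ([x, y, z] in mm, in the coordinates of the camera as it stood for that picture, good to about 4 mm: a listed point, or the origin of a listed thing).
The state is a dict: "t": time; "joints": joint angles; "joint_velocities": joint speeds; "joint_torque": joint torques, N m; "tcp_pos": TCP position; "tcp_rot": TCP orientation; "contact_force": force on the tool from outside, world axes, zero at the start; "wrist_torque": the same for the moment, N m; "grip_width": opening from 0.0 (shut) to 1.0 (fully open).
Only numpy, scipy, OpenCV 4.12 (cv2) and the standard library are available. Lean on these libraries where they do the work, as an engineer would, in place of code of your own. Each camera call takes 0.05 s, during which the arm holds its last target. There are 200 camera calls.

TASK

The dishes on the newspaper have just been lacquered and are still wet: open the spatula case so that its lid stays open by itself, take out the spatula, and use it under the dishes to carry every one of them to the cleated drying board, each left standing flat on it clear of the spatula; neither the gripper nor the arm may touch a dish. When all are racked, lay the spatula back in its place in the case and shut the lid, and leave the other things on the bench where they are.

Things in the scene. Friction and masses are not known exactly. Their poses are not given: they have to be found in the camera images.
- case: dark wooden hinged spatula case, fixed, 124 (its x) by 260 (its y) by 82 mm high shut; origin under its centre, z up; +x to the hinge side, -x to the side with the brass finger tab. Base: open tray, walls 5 mm thick, 50 mm high, floor 5 mm thick. The spatula lies inside along y, blade to -y; nothing else stands higher than the walls but the handle rest's cheeks (58 mm)
- nest (a point): where the spatula's origin belongs in the case: x 0, y -70, z 5 mm of the case; stowed, the spatula's x axis points along the case's -y. The blade lies on the floor between two strips 10 mm high, 60 mm apart (case y -110 to -40 mm); the handle's end lies on a rest (case y +83 to +115 mm), top 44 mm above the bench, between cheeks 14 mm high, 32 mm apart. About 10 mm play along y
- lid (a joint): angle of the case lid about its hinge, rad: 0 shut, 1.75 fully open (10 degrees beyond upright, on its stop). No catch, no spring: it falls shut by itself below about 1.23 rad and falls open above. Lid about 0.25 kg, a hollow shell 32 mm deep (outer top face 32 mm from the parting plane), 124 mm from hinge to front wall. Lifting it by the tab takes 1 to 1.5 N
- lid_hinge (a point): middle of the lid's hinge line, at case x +62, y 0, z 50.5 mm; the hinge line runs along the case's y
- lid_tab (a point): outer edge of the brass finger tab in the middle of the lid's front edge, 146 mm from the hinge line, at mid-thickness. The tab sticks out 22 mm from the front wall, is 60 mm wide, 5 mm thick, its underside 1 mm above the base's rim (51.5 mm above the bench when shut). It moves with the lid; its axes are the lid's
- spatula: cranked steel spatula, pale wooden handle, 230 mm long, 0.16 kg. Origin at the blade's underside, under its middle; x to the tip, z up. Blade 38 mm wide, 3 mm thick, x -40 to +45 mm (plus a 4 mm thin tip). From x -40 mm a 16 mm wide shank rises steeply to x -74 mm; handle 20 mm wide, 22 mm high, x -80 to -185 mm, its centre line 50 mm above the blade's underside
- spatula_grip (a point): point in the handle's centre where it is best gripped across its 20 mm width: x -120, y 0, z 50 mm of the spatula
- dish1: square black-lacquered ceramic dish, 76 by 76 mm, 26 mm high, 0.15 kg, like a low bench: slab 8 mm thick on two white runners along its x, each 8 mm wide, 18 mm high, outer faces at y +/-35 mm, 54 mm free between them, so a blade can enter under the slab along +x or -x. Origin under its centre at the level of the runners' feet, z up. None if absent
- dish2: another dish, the same as dish1. None if absent
- dish3: another dish, the same as dish1. None if absent
- board: pale wooden drying board, fixed: 170 mm (its x) by 310 mm (its y), 10 mm thick, with a cleat 12 mm wide across each y end, 10 mm above the board. Origin under its centre, x pointing away from the robot, z up. Room for three dishes side by side along y (286 mm between the cleats)
- brush1: bystander: flat wooden lacquer brush lying on the bench, 176 mm long, 10 mm high; origin under the middle of its wooden handle
- tape: bystander: roll of yellow tape lying flat, 90 mm across, 18 mm high; origin under its centre
- jar: bystander: amber glass jar, 60 mm across, 70 mm high; origin under its centre
- bowl1: bystander: black bowl standing upside down, 112 mm across, 66 mm high; origin under its centre
Mind the look-alikes: they are no part of the job. Leave any orange look-alike of the dish1 alone.

How it is judged:
By the outcome, as a careful person would: the job done as asked, in the order asked, and still so for the second after the job is handed in, with the robot touching nothing.
Of dish1, dish2, dish3 only 2 to 3 are there at a start; the rules pass over those that are not, and their reading is None.
At some moment in a run one of dish1, dish2, dish3 may be knocked a few centimetres aside while the robot is not near it.
It also fails if it takes over 210 s, if anything falls off the work surface, if the arm or the gripper's body presses on something with over 40 N, if the wrist force passes 120 N, or if a joint passes its speed limit or range.

## Working session

There is one attempt and no reset: what is moved stays moved. The work goes in short steps, each a Python script; the robot and the scene stay as the last script left them, time stands still between calls to the robot, and variables do not carry over. Pictures are saved under pics/ and viewed, about 12 in all and at most 16, crops included, and the job is handed in when it is done.

```bash
ls; mkdir -p pics
cat > h.py <<'E'
import numpy as np, cv2
from scipy.spatial.transform import Rotation as Rn
from cell import robot, grip, kin, viewer
def cam(n):
    c=viewer.camera_info(n); return np.array(c["camera_matrix"]),np.array(c["R"]),np.array(c["t"])
def w(at,n):
    K,R,t=cam(n); return R.T@(np.array(at)-t)
def pix(X,n):
    K,R,t=cam(n); p=K@(R@np.array(X,float)+t); return p[:2]/p[2]
def ray(px,n,z):
    K,R,t=cam(n); d=R.T@np.linalg.inv(K)@np.array([*px,1.]); o=-R.T@t; return o+d*(z-o[2])/d[2]
def shot(n,f=None):
    im=viewer.read_camera(n)
    if f: cv2.imwrite('pics/'+f,cv2.cvtColor(im,cv2.COLOR_RGB2BGR))
    return im
E
python3 - <<'E'
from h import *
o=robot.observe(); print(o)
for n in("top","side"):
    shot(n,n+"0.png")
    K,R,t=cam(n); print(n,-R.T@t,R.tolist(),K.tolist())
    for nm in ["case","nest","lid_hinge","lid_tab","dish1","board","brush1","tape","jar","bowl1","spatula"]:
        for r in viewer.pinpoint(nm,n)[:5]:
            X=w(r["at"],n); print(nm,round(r["confidence"],2),X.round(0),pix(X,n).round(0))
a=cv2.imread('pics/top0.png');b=cv2.imread('pics/side0.png')
E
```

```text
pics
{'t': 0.0, 'joints': array([ 1.06000446,  0.46836391, -0.01157094,  1.60363594,  0.00602208,
        1.07139418, -0.05630714]), 'joint_velocities': array([-0.00121982,  0.0013572 ,  0.00130658, -0.00064495,  0.00015101,
        0.00012682, -0.0007311 ]), 'joint_torque': array([ 1.18704734e-04, -5.20573890e+01, -1.20618250e-02, -2.43745637e+01,
       -5.64419024e-02,  1.73979078e-02,  1.57921891e-04]), 'tcp_pos': array([ 292.74332548, -579.68553104,  213.64385662]), 'tcp_rot': array([ 1.96111712,  0.46898221, -1.96224891]), 'contact_force': array([-0.64275754,  0.18105713,  0.47511221]), 'wrist_torque': array([ 0.01873408, -0.06600521, -0.03427687]), 'grip_width': 0.9985843330131304}
top [ 337.29339771  -16.13300687 1273.25765545] [[-0.0004116042316345159, -0.9999801114998175, 0.0062934240894153065], [-0.9918974276474927, -0.00039125961674675754, -0.1270407019116291], [0.1270406376253032, -0.006294721655882458, -0.9918775392512077]] [[487.27535752231705, 0.0, 254.8154892301448], [0.0, 487.27535752231705, 190.42872556287807], [0.0, 0.0, 1.0]]
case 0.82 [563. 293.  -5.] [136. 167.
[... 818 characters left out ...]
9250661618], [0.0, 390.90373122679506, 189.0782730692115], [0.0, 0.0, 1.0]]
case 0.71 [568. 293.   7.] [127. 252.]
lid_hinge 0.79 [556. 354.  47.] [100. 254.]
lid_hinge 0.65 [ 754. -221.    1.] [232. 152.]
lid_tab 0.77 [573. 210.  58.] [154. 215.]
dish1 0.93 [604.  77.  -1.] [193. 207.]
dish1 0.87 [ 621. -133.    2.] [243. 174.]
dish1 0.86 [ 190. -291.    3.] [408. 206.]
dish1 0.6 [625. -23.   3.] [215. 188.]
board 0.55 [ 550. -398.    4.] [315. 151.]
board 0.23 [566. 294.   2.] [127. 254.]
brush1 0.65 [766. -87.  -0.] [198. 165.]
tape 0.81 [ 355. -265.    2.] [346. 188.]
tape 0.55 [ 754. -220.    2.] [232. 151.]
jar 0.75 [ 754. -217.   -1.] [231. 153.]
bowl1 0.9 [786.  95.   1.] [145. 185.]
```

View pics/top0.png

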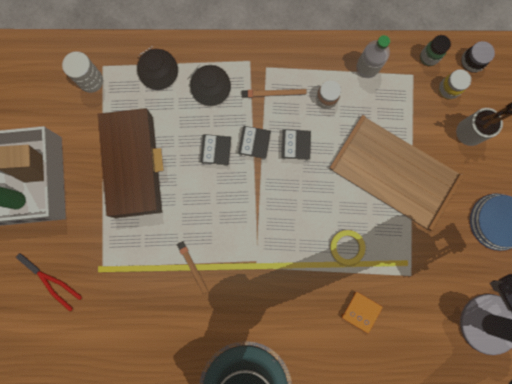

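View pics/side0.png

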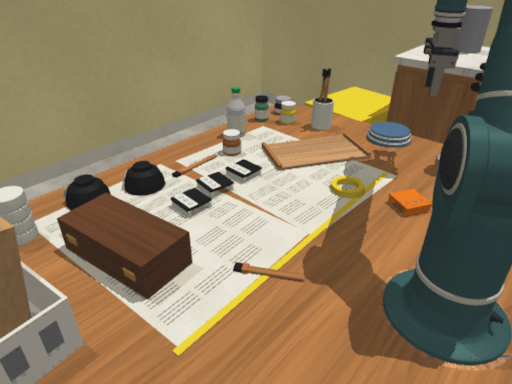

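Candidates for the dishes are three black ones at top (216,150), (255,142) and (296,145), plus the orange look-alike at (361,312), which I'll leave alone. The case is at (132,163) with its tab at (157,160), and the board is at (395,172). Next I'll check one close crop and get the orientations.

Run:
```python
from h import *
a=cv2.imread('pics/top0.png');b=cv2.imread('pics/side0.png')
A=cv2.resize(a[120:180,190:320],None,fx=6,fy=6,interpolation=cv2.INTER_CUBIC)[:, :780]
B=cv2.resize(b[145:220,165:270],None,fx=3,fy=3,interpolation=cv2.INTER_CUBIC)
C=cv2.resize(b[5:120,400:500],None,fx=2.0,fy=2.0,interpolation=cv2.INTER_CUBIC)
im=np.zeros((595,800,3),np.uint8); im[:360,:780]=A; im[362:362+225,:315]=B; im[362:592,330:530]=C
cv2.imwrite('pics/crop1.png',im)
print(Rn.from_rotvec(robot.observe()["tcp_rot"]).as_matrix().round(2))
shot("top"); shot("side")
def rects(nm,n,z):
    for r in viewer.silhouettes(nm,n)[:5]:
        m=r["mask"].astype(np.uint8); c=max(cv2.findContours(m,0,1)[0],key=cv2.contourArea)
        P=np.array([ray(p[0],n,z)[:2] for p in c]).astype(np.float32)
        R=cv2.minAreaRect(P); bx=cv2.boxPoints(R)
        print(nm,n,round(r["confidence"],2),m.sum(),np.round(R[0]),np.round(R[1]),round(R[2],1))
rects("dish1","top",26);rects("board","top",12);rects("board","side",12);rects("case","top",82);rects("lid_tab","top",54)
for n in("top","side"):
  for nm in["board","lid_tab","case","lid_hinge","dish1"]:
    for r in viewer.pinpoint(nm,n)[:4]: print(n,nm,round(r["confidence"],2),w(r["at"],n).round(1))
```

```text
[[-0.    0.45 -0.89]
 [-0.   -0.89 -0.45]
 [-1.    0.    0.  ]]
dish1 top 0.93 847 [ 618. -131.] [76. 80.] 87.5
dish1 top 0.81 824 [605.  80.] [76. 77.] 85.0
dish1 top 0.8 809 [625. -22.] [76. 77.] 80.0
dish1 top 0.68 944 [ 191. -289.] [80. 76.] 59.8
board top 0.81 7629 [ 547. -394.] [314. 174.] 58.1
board top 0.69 6045 [574. 300.] [286. 161.] 7.5
board side 0.87 2506 [ 543. -394.] [326. 200.] 58.1
case top 0.62 6019 [561. 282.] [268. 151.] 6.9
lid_tab top 0.89 5610 [569. 289.] [270. 154.] 6.8
top board 0.71 [557.3 355.1  49.4]
top board 0.6 [ 549.6 -396.1    2.7]
top board 0.25 [563.5 291.8  -2.6]
top lid_tab 0.68 [575.8 211.8  55.7]
top lid_tab 0.55 [627.7 -23.2  -2.2]
top lid_hinge 0.88 [561.1 353.8  49.7]
top dish1 0.97 [ 619.8 -131.    -1.9]
top dish1 0.87 [ 194.2 -295.2    3.5]
top dish1 0.84 [ 6.301e+02 -2.240e+01 -1.000e-01]
top dish1 0.84 [606.9  82.7  -1.9]
side board 0.97 [ 549.9 -398.4    4.9]
side lid_tab 0.93 [574.3 208.4  58.8]
side case 0.6 [565.9 293.2   4.6]
side lid_hinge 0.72 [556.8 352.4  47.4]
side lid_hinge 0.62 [ 7.512e+02 -2.220e+02 -6.000e-01]
side dish1 0.76 [624.6 -23.7   3.3]
side dish1 0.72 [ 621.6 -134.1    1.5]
side dish1 0.7 [ 192.9 -291.1    2.1]
side dish1 0.63 [ 6.033e+02  7.610e+01 -5.000e-01]
```

View pics/crop1.png

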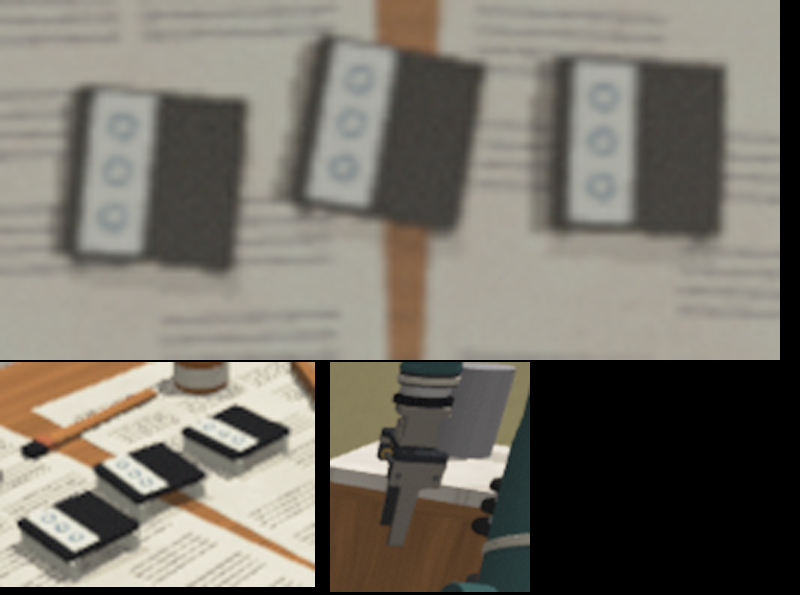

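Run:
```python
import cv2,numpy as np
b=cv2.imread('pics/side0.png')
A=cv2.resize(b[185:218,168:216],None,fx=8,fy=8,interpolation=cv2.INTER_CUBIC)
B=cv2.resize(b[158:190,222:268],None,fx=8,fy=8,interpolation=cv2.INTER_CUBIC)
im=np.zeros((270,760,3),np.uint8);im[:264,:384]=A;im[:256,388:756]=B
cv2.imwrite('pics/crop2.png',np.clip(im*1.3,0,255).astype(np.uint8))
```

```text
(no output)
```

View pics/crop2.png

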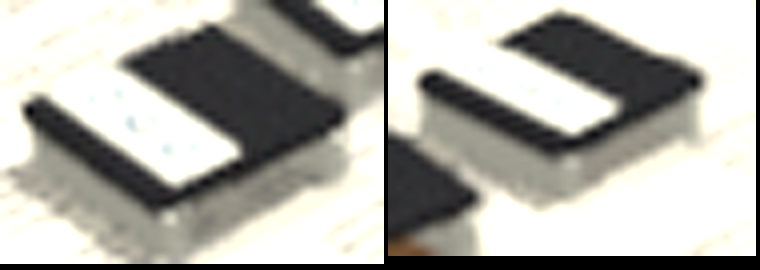

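The crops confirm it: the runners and the label stripe run roughly along world x, so the blade enters from the robot side heading +x. The lid opens toward +y. I'll check reach for all key poses next.

```bash
cat >> h.py <<'E'
CY=np.radians(96.6); CC=np.array([565.,293.,0]); RC=Rn.from_euler('z',CY)
def case(p): return CC+RC.apply(p)
S=-1   # jaw axis sign relative to spatula y
def tool(x,y):
    x=np.array(x,float);y=np.array(y,float);return Rn.from_matrix(np.c_[x,y,np.cross(x,y)])
def sprot(yaw,roll=0,s=None):   # yaw, roll in deg
    s=S if s is None else s
    M=(Rn.from_euler('z',yaw,degrees=True)*Rn.from_euler('x',roll,degrees=True)).as_matrix()
    return tool(-M[:,2],s*M[:,1])
GX=-120.; GZ=50.   # grasp point in spatula frame (measured)
def sptcp(o,yaw,roll=0,s=None):  # spatula origin -> TCP pose
    Rs=Rn.from_euler('z',yaw,degrees=True)*Rn.from_euler('x',roll,degrees=True)
    r=sprot(yaw,roll,s); return np.array(o,float)+Rs.apply([GX,0,GZ])+19*r.as_matrix()[:,0], r.as_rotvec()
def hookrot(tilt,s=1):
    t=np.radians(tilt); return RC*tool([np.cos(t),0,-np.sin(t)],[0,s,0])
def bo(x,y,z): return np.array([548,-397,0])+Rn.from_euler('z',-32,degrees=True).apply([x,y,z])
DISH=[((604.7,79.5),-5.),((626,-23),-10.),((619.5,-132.5),-3.)]
E
python3 - <<'E'
from h import *
def t(n,p,r):
    q=kin.ik(p,r); print(n,np.round(p),None if q is None else np.round(q,2))
for s in(1,-1):
    for th in(0,40,84):
        a=np.radians(th); c=np.array([62-134*np.cos(a),0,50.5+134*np.sin(a)])
        for tilt in (35,50):
            k=np.radians(tilt); t(f"hook{s},{th},{tilt}",case(c-10*np.array([np.sin(k),0,np.cos(k)])),hookrot(tilt,s).as_rotvec())
for s in(1,-1):
    t(f"nest{s}",*sptcp(case([0,-70,5]),6.6,12,s)); t(f"up{s}",*sptcp(case([-60,-70,160]),6.6,0,s))
    for (p,y) in DISH:
        t("dish",*sptcp([*p,6],y,0,s))
        t("dishback",*sptcp(np.array([*p,6])-110*np.array([np.cos(np.radians(y)),np.sin(np.radians(y)),0]),y,0,s))
    for yy in(-95,0,95):
        t("slot",*sptcp(bo(0,yy,16),-32,0,s)); t("slotback",*sptcp(bo(-120,yy,16),-32,0,s)); t("slotup",*sptcp(bo(0,yy,100),-32,0,s))
E
```

```text
hook1,0,35 [574. 216.  42.] [ 0.12  0.85 -0.11  1.81 -1.07  1.04 -2.15]
hook1,0,50 [574. 214.  44.] [ 0.04  0.73 -0.14  1.85 -0.88  0.83 -2.39]
hook1,40,35 [570. 247. 128.] [ 0.05  0.7  -0.09  1.84 -1.08  1.09 -2.27]
hook1,40,50 [571. 245. 130.] [-0.02  0.59 -0.13  1.84 -0.84  0.91 -2.55]
hook1,84,35 [560. 335. 176.] [-0.05  0.62 -0.16  1.85 -1.12  1.01 -2.4 ]
hook1,84,50 [560. 333. 177.] [-0.12  0.53 -0.19  1.81 -0.82  0.87 -2.74]
hook-1,0,35 [574. 216.  42.] [ 0.54  1.01 -0.7   1.78 -0.54  0.76  0.62]
hook-1,0,50 [574. 214.  44.] [ 0.42  0.85 -0.65  1.82 -0.37  0.66  0.36]
hook-1,40,35 [570. 247. 128.] [ 0.53  0.87 -0.77  1.81 -0.57  0.8   0.5 ]
hook-1,40,50 [571. 245. 130.] [ 0.39  0.71 -0.69  1.81 -0.4   0.75  0.25]
hook-1,84,35 [560. 335. 176.] [ 0.39  0.77 -0.77  1.82 -0.69  0.75  0.44]
hook-1,84,50 [560. 333. 177.] [ 0.29  0.66 -0.76  1.79 -0.38  0.72  0.07]
nest1 [516. 281.  35.] [ 0.12  0.74 -0.74  1.89  0.47  0.64  0.84]
up1 [522. 228. 191.] [ 0.33  0.64 -1.11  1.78  0.63  1.13  0.7 ]
dish [485.  90.  37.] [ 0.29  0.6  -0.67  2.07  0.59  0.68  0.72]
dishback [376. 100.  37.
[... 1449 characters left out ...]
390. -120.   37.] [ 0.34  0.39 -0.14  2.29  0.11  0.47 -1.51]
slot [ 396. -414.   47.] [ 0.65  0.56  0.13  1.91 -0.11  0.67 -1.28]
slotback [ 294. -350.   47.] [ 0.7   0.42  0.12  2.19 -0.09  0.54 -1.24]
slotup [ 396. -414.  131.] [ 0.64  0.44  0.14  1.87 -0.08  0.84 -1.31]
slot [ 446. -333.   47.] [ 0.5   0.54  0.1   1.95 -0.09  0.65 -1.47]
slotback [ 344. -270.   47.] [ 0.52  0.39  0.07  2.23 -0.06  0.52 -1.49]
slotup [ 446. -333.  131.] [ 0.5   0.41  0.1   1.91 -0.05  0.82 -1.5 ]
slot [ 497. -253.   47.] [ 0.35  0.54  0.07  1.95 -0.06  0.65 -1.67]
slotback [ 395. -189.   47.] [ 0.35  0.4   0.03  2.22 -0.02  0.52 -1.74]
slotup [ 497. -253.  131.] [ 0.37  0.41  0.05  1.91 -0.03  0.82 -1.69]
```

Run:
```python
from h import *
hr=hookrot(35,-1).as_rotvec(); k=np.radians(35); n=np.array([np.sin(k),0,np.cos(k)])
grip(0.0,20)
robot.movep(case([-110,0,230]),hr)
robot.servo_line(case([-103,0,29]),feed=150)
robot.hold(.1); f0=robot.observe()["contact_force"]
robot.servo_line(case([-72,0,29]),feed=80)
robot.hold(.1);o=robot.observe(); print("in",o["tcp_pos"],case([-72,0,29]),o["contact_force"]-f0)
for th in range(0,86,4):
    a=np.radians(th); c=np.array([62-134*np.cos(a),0,50.5+134*np.sin(a)])-10*n
    robot.servo_line(case(c),feed=80)
    if th%20==0: o=robot.observe(); print(th,(o["contact_force"]-f0).round(1),o["t"])
robot.hold(.6)
shot("side","lid.png")
robot.servo_line(robot.observe()["tcp_pos"]+np.array([0,-60,60]),feed=200)
robot.hold(.5); print(robot.observe()["t"])
b=shot("side"); a=shot("top"); cv2.imwrite('pics/lid2.png',cv2.cvtColor(np.hstack([b[120:384,0:300],a[60:324,40:340]]),cv2.COLOR_RGB2BGR))
for n_ in["spatula","spatula_grip","lid_tab","nest","dish1"]:
    for r in viewer.pinpoint(n_,"top")[:4]: print(n_,round(r["confidence"],2),w(r["at"],"top").round(1))
```

```text
in [573.48989345 221.12159267  28.76306008] [573.27547484 221.47716088  29.        ] [ 0.625951   -0.02003096  0.21880982]
0 [ 0.4 -2.5 -0.7] 8.7917
20 [-0.   0.3 -1.5] 10.125
40 [-0.5 -0.6 -0.4] 11.4583
60 [-0.3 -1.7  0.1] 12.7917
80 [-0.1 -1.   0.2] 14.125
16.1167
spatula 0.68 [ 750.9 -218.7   -0.9]
spatula 0.67 [631.9 302.7   3.8]
spatula_grip 0.95 [512.4 290.6  53.4]
spatula_grip 0.49 [632.7 301.8   7.4]
lid_tab 0.77 [554.4 388.6 192.7]
nest 0.74 [634.4 303.    4.6]
dish1 0.88 [605.3  82.1  -2.1]
dish1 0.69 [ 621.6 -134.4   -1.7]
```

View pics/lid2.png

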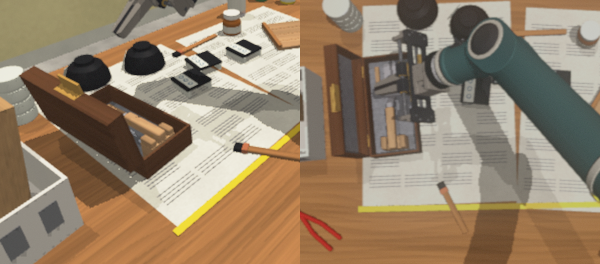

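```bash
sed -i 's/^S=-1/S=1/; s/CC=np.array(\[565.,293.,0\])/CC=np.array([565.,294.5,0])/' h.py
python3 - <<'E'
from h import *
grip(0.5,5)
p,r=sptcp(case([-35,-70,180]),6.6,13); robot.movep(p,r)
p,r=sptcp(case([0,-68,130]),6.6,13); robot.servo_line(p,feed=200)
robot.hold(.2); f0=robot.observe()["contact_force"]
p,r=sptcp(case([0,-68,40]),6.6,13); robot.servo_line(p,feed=120)
p,r=sptcp(case([0,-68,5]),6.6,13); 
# sptcp with roll moves grip point about origin; place grasp at true unrolled grip point
g=case([0,52,55]); p=g+19*Rn.from_rotvec(r).as_matrix()[:,0]; robot.servo_line(p,feed=60)
robot.hold(.2);print("down",robot.observe()["tcp_pos"]-p,(robot.observe()["contact_force"]-f0).round(1))
im=shot("top"); cv2.imwrite('pics/gr.png',cv2.cvtColor(cv2.resize(im[90:250,80:260],None,fx=3,fy=3),cv2.COLOR_RGB2BGR))
grip(0.0,6); o=robot.observe();print(o["grip_width"]*92,(o["contact_force"]-f0).round(1),o["t"])
E
```

```text
down [ 0.30433555 -0.06210316  0.31800988] [-0.2 -0.5  0.7]
23.58161036346315 [-0.3  0.6  3.4] 21.0833
```

View pics/gr.png

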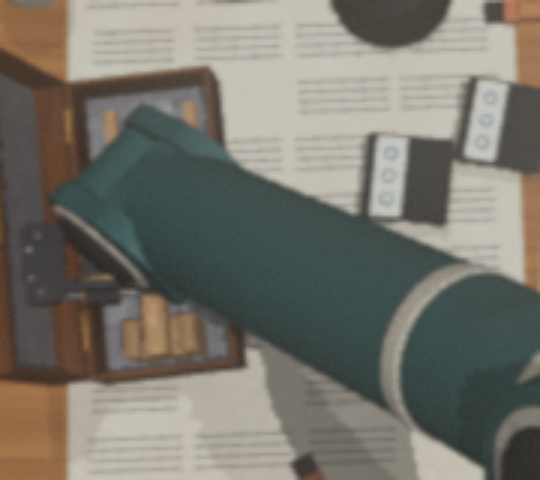

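Run:
```python
from h import *
up=lambda dz,f=40: robot.servo_line(robot.observe()["tcp_pos"]+np.array([0,0,dz]),feed=f)
P0=robot.observe()["tcp_pos"]
up(3); grip(0,15); print(robot.observe()["grip_width"]*92)
up(4); grip(0,40); print(robot.observe()["grip_width"]*92, robot.observe()["contact_force"].round(1))
P=robot.observe()["tcp_pos"]
robot.servo_line(P+[0,0,130],feed=100); 
q=robot.observe()["tcp_pos"]+RC.apply([-120,0,40]); robot.servo_line(q,feed=150,rotation=sprot(6.6,0).as_rotvec())
# present blade clear of arm
grip(0,58); robot.hold(.3); o=robot.observe(); print(o["grip_width"]*92,o["tcp_pos"],o["t"],o["contact_force"])
b=shot("side"); cv2.imwrite('pics/sp.png',cv2.cvtColor(cv2.resize(b[0:384,0:400],(800,768))[130:730],cv2.COLOR_RGB2BGR))
M=sprot(6.6).as_matrix()
g=o["tcp_pos"]-19*Rn.from_rotvec(o["tcp_rot"]).as_matrix()[:,0]
Rs=Rn.from_euler('z',6.6,degrees=True)
for n in("side","top"):
  if n=="top": shot("top")
  for nm in("spatula","spatula_grip"):
    for x in viewer.pinpoint(nm,n)[:3]:
        X=w(x["at"],n); print(n,nm,round(x["confidence"],2),X.round(0),"rel grasp",Rs.inv().apply(X-g).round(1))
```

```text
22.405316811881143
21.820053029388806 [-0.8  0.1 -1.5]
20.809215990471493 [526.18357366 173.41237869 212.77155093] 24.975 [-0.31741622 -0.70935723 -1.82188243]
side spatula 0.91 [647. 182. 179.] rel grasp [120.6  -5.7 -52.7]
side spatula 0.19 [767. -89.   1.] rel grasp [ 209.3 -288.4 -231.1]
side spatula_grip 0.87 [527. 175. 233.] rel grasp [0.7 1.1 1.3]
top spatula 0.69 [646. 179. 181.] rel grasp [120.2  -8.  -50.8]
top spatula_grip 0.43 [560. 355.  48.] rel grasp [  54.6  176.8 -183.6]
```

View pics/sp.png

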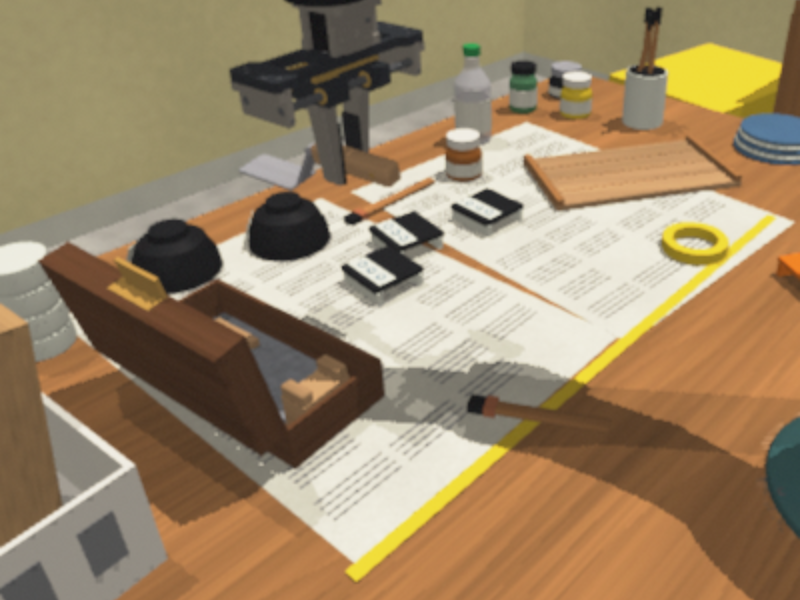

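```bash
cat > calib.py <<'E'
from h import *
p,r=sptcp([495,20,120],0); robot.movep(p,r)
p,r=sptcp([495,20,12],0); robot.servo_line(p,feed=150)
robot.hold(.3); f0=robot.observe()["contact_force"]; z=p[2]
for i in range(18):
    z-=1; robot.servo_line([p[0],p[1],z],feed=30); robot.hold(.1)
    f=(robot.observe()["contact_force"]-f0)
    if f[2]>1.5: break
print("contact",z,f.round(1))
grip(0,8); robot.servo_line([p[0],p[1],z-2],feed=20); robot.hold(.2)
o=robot.observe();print((o["contact_force"]-f0).round(1),o["grip_width"]*92)
grip(0,25);print(robot.observe()["grip_width"]*92, (robot.observe()["contact_force"]-f0).round(1)); grip(0,58)
o=robot.observe();print((o["contact_force"]-f0).round(1),o["grip_width"]*92,o["tcp_pos"],"GZ",o["tcp_pos"][2]+19)
robot.servo_line([p[0],p[1],z+100],feed=150); robot.hold(.3)
o=robot.observe();g=o["tcp_pos"]+[0,0,19]; print(o["t"])
shot("side")
for n in("side","top"):
  if n=="top": shot("top")
  for nm in("spatula","spatula_grip"):
    for x in viewer.pinpoint(nm,n)[:2]:
        X=w(x["at"],n); print(n,nm,round(x["confidence"],2),X.round(0),"rel",(X-g).round(1))
for n in("side","top"):
  shot(n)
  for x in viewer.pinpoint("dish1",n)[:5]: print(n,round(x["confidence"],2),w(x["at"],n).round(1))
E
python3 calib.py
```

```text
contact 35.0 [0.2 0.8 1.8]
[-0.2  0.   0.6] 20.02562118717084
19.716051672757864 [ 0.7 -0.   1.5]
[0.8 0.2 1.8] 19.49168901757465 [375.03684993  19.99960146  33.0082048 ] GZ 52.00820480277783
32.3833
side spatula 0.92 [495.  20. 100.] rel [119.9  -0.5 -53.4]
side spatula 0.17 [ 550. -399.    3.] rel [ 175.7 -419.4 -150.1]
side spatula_grip 0.96 [376.  22. 155.] rel [1.2 1.5 1.7]
side spatula_grip 0.17 [564. 294.   3.] rel [ 189.8  274.  -150.7]
top spatula 0.89 [497.  19. 101.] rel [122.2  -1.3 -52.5]
side 0.87 [602.1  78.7   2.1]
side 0.84 [ 6.19e+02 -1.32e+02  3.00e-01]
side 0.76 [654.3  -6.4   1.6]
side 0.64 [ 190.6 -293.8    0.5]
top 0.98 [ 617.8 -133.9   -2.6]
top 0.66 [ 194.4 -294.1    2.2]
top 0.57 [657.2  -7.8  -0.8]
top 0.57 [603.7  77.   -0.8]
top 0.16 [493.6  20.7 103.6]
```

```bash
sed -i 's/^GX=-120.; GZ=50./GX=-121.; GZ=52./' h.py
cat >> h.py <<'E'
def dishes():
    out=[]
    K={}
    for n in("top","side"):
        shot(n)
        for x in viewer.pinpoint("dish1",n)[:6]:
            X=w(x["at"],n)
            if x["confidence"]>.4 and abs(X[2])<15: print(n,"pp",round(x["confidence"],2),X.round(1))
        for r in viewer.silhouettes("dish1",n)[:5]:
            m=r["mask"].astype(np.uint8); c=max(cv2.findContours(m,0,1)[0],key=cv2.contourArea)
            if n=="top" and r["confidence"]>.3:
                P=np.array([ray(p[0],n,26)[:2] for p in c]).astype(np.float32); R=cv2.minAreaRect(P)
                print(n,"mask",round(r["confidence"],2),np.round(R[0],1),np.round(R[1]),round(R[2],1))
def hd(y): return np.array([np.cos(np.radians(y)),np.sin(np.radians(y)),0])
def fc(): robot.hold(.2); return robot.observe()["contact_force"]
def carry(c,yaw,slot,mid=None):
    d=np.array([c[0],c[1],0.])
    p,r=sptcp(d-115*hd(yaw)+[0,0,70],yaw); robot.servo_line(p,feed=250,rotation=r)
    p,r=sptcp(d-115*hd(yaw)+[0,0,7],yaw); robot.servo_line(p,feed=150)
    f0=fc()
    p,r=sptcp(d-3*hd(yaw)+[0,0,7],yaw); robot.servo_line(p,feed=80)
    f1=fc(); print("inserted",(f1-f0).round(1),(robot.observe()["tcp_pos"]-p).round(1))
    if np.linalg.norm(f1-f0)>4: print("ABORT"); return False
    p,r=sptcp(d-3*hd(yaw)+[0,0,30],yaw); robot.servo_line(p,feed=40)
    print("lifted",(fc()-f0).round(1))
    p,r=sptcp(d-3*hd(yaw)+[0,0,95],yaw); robot.servo_line(p,feed=80)
    if mid is not None:
        p,r=sptcp([*mid,95],(yaw-32)/2); robot.servo_line(p,feed=130,rotation=r)
    p,r=sptcp(bo(-3,slot,95),-32); robot.servo_line(p,feed=130,rotation=r)
    p,r=sptcp(bo(-3,slot,34),-32); robot.servo_line(p,feed=80)
    p,r=sptcp(bo(-3,slot,17.5),-32); robot.servo_line(p,feed=25)
    print("placed",(fc()-f0).round(1))
    p,r=sptcp(bo(-125,slot,17.5),-32); robot.servo_line(p,feed=90)
    print("out",(fc()-f0).round(1))
    p,r=sptcp(bo(-125,slot,110),-32); robot.servo_line(p,feed=200)
    print("t",robot.observe()["t"]); return True
E
python3 - <<'E'
from h import *
dishes()
carry((618.5,-133),-3,-95)
b=shot("side");a=shot("top")
cv2.imwrite('pics/c1.png',cv2.cvtColor(np.hstack([b[90:250,200:400],a[90:250,200:480]]),cv2.COLOR_RGB2BGR))
dishes()
E
```

```text
top pp 0.96 [ 195.5 -297.     1.9]
top pp 0.89 [ 620.6 -134.2    1.3]
top pp 0.83 [6.057e+02 7.820e+01 4.000e-01]
top pp 0.68 [657.3  -3.9   1.2]
top mask 0.79 [652.9  -3. ] [79. 80.] 80.1
top mask 0.76 [ 191.1 -292.1] [79. 77.] 63.5
top mask 0.73 [ 618.1 -130.7] [76. 80.] 87.4
top mask 0.69 [605.6  80.4] [79. 76.] 84.8
top mask 0.49 [757.3 -71.1] [ 22. 167.] 0.1
side pp 0.8 [651.4  -6.3   2.7]
side pp 0.6 [603.2  80.   -2. ]
side pp 0.58 [ 191.9 -294.4    3.3]
inserted [ 1.4 -0.2 -1.3] [-0.2 -0.1  0.1]
lifted [ 0.  -0.2 -2.3]
placed [ 0.9  0.1 -0.8]
out [ 1.5  0.5 -0.7]
t 45.025
top pp 0.93 [ 500.1 -479.7   10.9]
top pp 0.9 [603.8  79.1  -1.3]
top pp 0.8 [658.3  -7.4   1.1]
top pp 0.59 [ 192.  -296.3    1.5]
top mask 0.95 [ 499.7 -478.5] [81. 82.] 58.7
top mask 0.73 [652.4  -4.7] [77. 79.] 79.8
top mask 0.64 [603.7  79.2] [77. 81.] 84.8
side pp 0.86 [ 192.2 -289.8    3.2]
side pp 0.77 [ 499.1 -476.3    9.8]
side pp 0.65 [602.   74.5   0.8]
side pp 0.56 [652.6  -5.1   0.8]
```

View pics/c1.png

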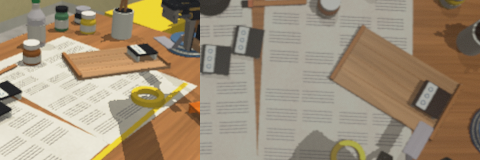

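Run:
```python
from h import *
ok=carry((654.5,-5.5),-10,0)
if ok:
    dishes(); ok=carry((604,78.5),-5,95)
b=shot("side");a=shot("top")
cv2.imwrite('pics/c2.png',cv2.cvtColor(cv2.resize(np.hstack([b[90:250,200:400],a[90:250,260:480]]),None,fx=1.8,fy=1.8),cv2.COLOR_RGB2BGR))
dishes()
```

```text
inserted [-0.8  0.3 -0.6] [-0.2 -0.   0.1]
lifted [ 0.  -0.  -0.5]
placed [-0.6 -0.4  0.7]
out [-0.1 -0.6  0.3]
t 58.7417
top pp 0.91 [ 498.3 -480.6   10.5]
top pp 0.89 [ 193.1 -296.9    2.6]
top pp 0.8 [ 549.4 -394.5    9.9]
top pp 0.65 [606.8  80.5  -0.7]
top pp 0.55 [633.4 301.8   5. ]
top mask 0.92 [ 192.3 -290.7] [81. 80.] 59.7
top mask 0.82 [ 500.  -477.9] [81. 82.] 58.3
top mask 0.79 [ 548.  -397.2] [77. 81.] 57.6
top mask 0.64 [604.7  79.8] [76. 78.] 84.8
side pp 0.94 [ 192.6 -291.1    3.6]
side pp 0.82 [603.9  77.1   2.3]
side pp 0.55 [ 546.4 -399.4   14.8]
side pp 0.51 [ 497.1 -481.4   10.1]
inserted [-0.1  0.9 -0.5] [-0.2  0.   0.1]
lifted [-0.1 -0.2 -2.6]
placed [-0.7  0.1 -0.8]
out [-0.2  0.1 -0. ]
t 72.0667
top pp 0.96 [ 496.6 -482.9   10.1]
top pp 0.75 [ 600.  -318.6   10.6]
top pp 0.56 [ 550.8 -397.2   12.9]
top mask 0.92 [ 601.3 -318.9] [77. 80.] 58.3
top mask 0.89 [ 548.2 -397.1] [78. 81.] 58.1
top mask 0.63 [ 502.  -479.4] [79. 82.] 58.2
side pp 0.91 [ 596.6 -320.9   10.7]
side pp 0.76 [ 500.3 -476.5    9.9]
side pp 0.7 [ 192.2 -293.5   -2. ]
side pp 0.57 [ 550.4 -399.1   13.3]
```

View pics/c2.png

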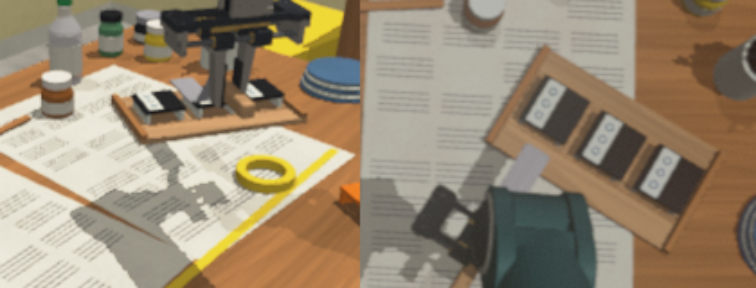

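```bash
cat > stow.py <<'E'
from h import *
ph=10.; R=sprot(6.6,ph); Rs=RC*Rn.from_euler('z',-90,degrees=True)*Rn.from_euler('x',ph,degrees=True)
# pose by handle centre (spatula (GX,0,50)); case coords x,y,z
def H(x,dz,yo=0): # handle centre at case x, height 58.5+dz
    c=case([x,-70-GX+yo,58.5+dz]); return c+Rs.apply([0,0,GZ-50])+19*R.as_matrix()[:,0]
robot.servo_line(robot.observe()["tcp_pos"]+np.array([0,0,110]),feed=200)
p,r=sptcp([560,100,200],6.6); robot.movep(p,r)
robot.servo_line(H(-45,130),feed=200,rotation=R.as_rotvec())
robot.servo_line(H(-14,50),feed=120)
robot.servo_line(H(-2,22),feed=60)
f0=fc(); z=22
for dz in range(20,-4,-2):
    robot.servo_line(H(-2,dz),feed=40); f=fc()-f0; print(dz,f.round(1),end=' ')
    if np.linalg.norm(f)>3.5: break
print(robot.observe()["t"])
b=shot("side");cv2.imwrite('pics/st.png',cv2.cvtColor(cv2.resize(b[190:340,20:220],None,fx=4,fy=4),cv2.COLOR_RGB2BGR))
E
python3 stow.py
```

```text
20 [ 0.2  0.4 -0. ] 18 [-0.4  0.3 -0.9] 16 [0.  0.6 0. ] 14 [1.  0.7 0.8] 12 [-0.7 -0.9 -0.7] 10 [-0.5  1.6  0.1] 8 [ 0.3  1.  -0.9] 6 [-1.3  1.3 -0.1] 4 [-0.6 -0.6  0.3] 2 [-0.8  1.2 -0.3] 0 [-0.9 -0.1 -0.8] -2 [-1.4 -0.5  4.1] 82.4667
```

View pics/st.png

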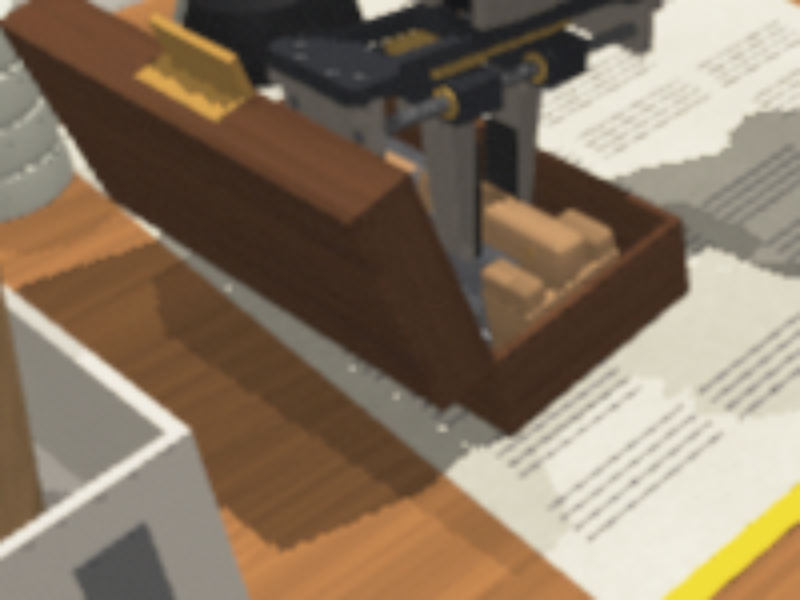

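Run:
```python
from h import *
grip(0.45,5); robot.hold(.3)
o=robot.observe(); ax=Rn.from_rotvec(o["tcp_rot"]).as_matrix()[:,0]
robot.servo_line(o["tcp_pos"]-60*ax,feed=80); p=robot.observe()["tcp_pos"]
robot.servo_line(p+RC.apply([-60,0,130]),feed=200)
robot.movep([420,60,300],sprot(0).as_rotvec())
b=shot("side")
for n in("side","top"):
    a=shot(n)
    for nm in("spatula","spatula_grip","nest","lid_tab","lid_hinge"):
        for x in viewer.pinpoint(nm,n)[:1]:
            X=w(x["at"],n); print(n,nm,round(x["confidence"],2),X.round(0),RC.inv().apply(X-CC).round(1))
A=cv2.resize(a[95:230,85:185],None,fx=4,fy=4); B=cv2.resize(b[190:325,40:200],None,fx=2.5,fy=2.5)
im=np.zeros((540,800,3),np.uint8); im[:540,:400]=A; im[:B.shape[0],400:]=B
cv2.imwrite('pics/st2.png',cv2.cvtColor(im,cv2.COLOR_RGB2BGR)); print(robot.observe()["t"])
```

```text
side spatula_grip 0.85 [515. 291.  60.] [ 2.6 50.4 60.3]
side lid_tab 0.95 [552. 384. 196.] [ 90.8   2.7 196.1]
side lid_hinge 0.88 [556. 357.  51.] [62.9  2.  51. ]
top spatula 0.82 [631. 312.   7.] [  9.7 -67.8   7.3]
top spatula_grip 0.69 [517. 290.  52.] [ 0.8 48.7 51.8]
top nest 0.96 [639. 301.   4.] [ -2.  -73.9   4.3]
top lid_tab 0.75 [554. 387. 196.] [ 92.9   0.8 196. ]
top lid_hinge 0.84 [558. 359.  51.] [64.8 -0.3 51.4]
86.55
```

View pics/st2.png

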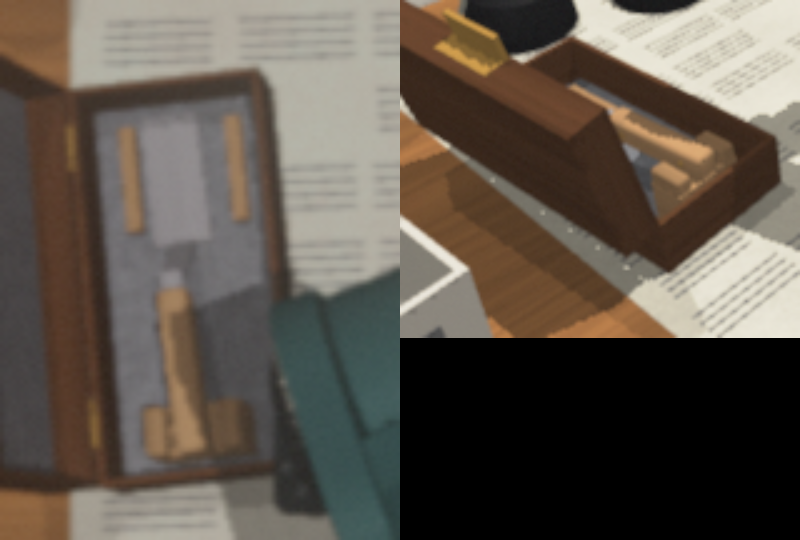

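```bash
cat > nudge.py <<'E'
from h import *
import sys
xf=float(sys.argv[1])
for s in(1,-1):
    r=(RC*tool([0,0,-1],[0,s,0])).as_rotvec(); q=kin.ik(case([20,12,42]),r); print(s,None if q is None else q.round(2))
s=-1; r=(RC*tool([0,0,-1],[0,s,0])).as_rotvec()
grip(0,10)
robot.movep(case([-20,12,230]),r)
robot.servo_line(case([33,12,150]),feed=150)
robot.servo_line(case([33,12,41]),feed=80); f0=fc()
robot.servo_line(case([xf+10,12,41]),feed=25); print((fc()-f0).round(1))
robot.servo_line(case([33,12,41]),feed=60)
robot.servo_line(case([25,12,150]),feed=120)
robot.servo_line(case([-60,12,230]),feed=200)
robot.movep([420,60,300],sprot(0).as_rotvec())
a=shot("top")
for nm in("spatula","spatula_grip","nest"):
    for x in viewer.pinpoint(nm,"top")[:1]:
        X=w(x["at"],"top"); print(nm,round(x["confidence"],2),RC.inv().apply(X-CC).round(1))
cv2.imwrite('pics/nd%d.png'%int(xf*10),cv2.cvtColor(cv2.resize(a[95:230,85:185],None,fx=4,fy=4),cv2.COLOR_RGB2BGR)); print(robot.observe()["t"])
E
python3 nudge.py 8.5
```

```text
1 [ 0.17  1.05 -1.17  1.7   1.06  1.16  1.94]
-1 [-0.17  0.74 -0.56  1.72  0.51  0.83 -0.85]
[ 0.8  0.  -0.1]
spatula 0.7 [ -1.1 -69.    6.5]
spatula_grip 0.72 [-4.8 49.4 51. ]
nest 0.72 [  0.8 -70.4   7.4]
96.4
```

View pics/nd85.png

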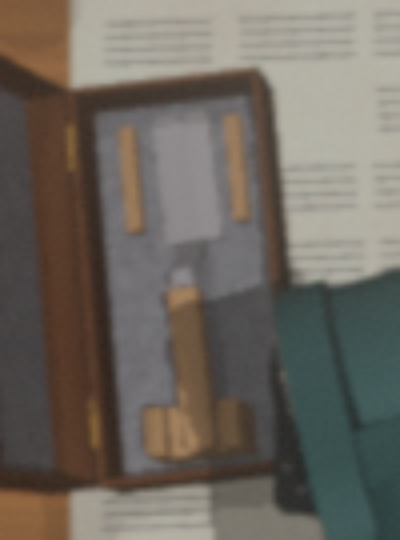

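The spatula now lies centred in its nest, with the blade between the strips and the handle between the cheeks. Next I'll lower the lid gently, with the tab loosely bracketed between the jaws.

```bash
cat > close.py <<'E'
from h import *
import sys
def pose(th,s,back=0):
    a=np.radians(th); t=np.radians(35+40*(th-12)/88); x=np.array([np.cos(t),0,-np.sin(t)])
    p=np.array([62+1.5*(th/100)-136*np.cos(a),0,50.5+136*np.sin(a)])+3.5*np.array([np.sin(a),0,np.cos(a)])-back*x
    return case(p),(RC*tool(x,[s*np.sin(t),0,s*np.cos(t)])).as_rotvec()
if len(sys.argv)<2:
    for s in(1,-1):
        for th,b in((100,90),(100,0),(60,0),(12,0),(12,60)):
            q=kin.ik(*pose(th,s,b)); print(s,th,pose(th,s,b)[0].round(),None if q is None else q.round(2))
else:
    s=int(sys.argv[1]); grip(22/92,10)
    robot.movep(*pose(100,s,100)); robot.servo_line(pose(100,s,0)[0],feed=80); f0=fc(); print("in")
    for th in range(96,11,-4):
        p,r=pose(th,s); robot.servo_line(p,feed=70,rotation=r)
        if th%16==0: print(th,(robot.observe()["contact_force"]-f0).round(1))
    robot.hold(.3); shot("side","cl.png")
    robot.servo_line(pose(12,s,45)[0],feed=100); robot.hold(.6)
    robot.servo_line(pose(12,s,45)[0]+[0,-30,120],feed=150)
    robot.movep([400,0,330],sprot(0).as_rotvec()); robot.hold(.5)
    b=shot("side");a=shot("top"); cv2.imwrite('pics/fin.png',cv2.cvtColor(np.hstack([b[60:360,0:400],a[60:360,80:480]]),cv2.COLOR_RGB2BGR))
    for n in("side","top"):
        for nm in("lid_tab","case"):
            for x in viewer.pinpoint(nm,n)[:1]: print(n,nm,round(x["confidence"],2),w(x["at"],n).round(1))
    dishes(); print(robot.observe()["t"])
E
python3 close.py
```

```text
1 100 [557. 361. 271.] [ 0.28  0.77 -1.28  1.55  0.58  1.17  0.67]
1 100 [555. 384. 184.] [ 0.2   0.84 -1.18  1.62  0.65  1.03  0.61]
1 60 [565. 292. 170.] [ 0.59  0.97 -1.31  1.76  0.52  0.84  0.93]
1 12 [573. 225.  82.] [ 0.81  1.3  -1.24  1.78  0.29  0.74  1.46]
1 12 [579. 176. 117.] [ 0.87  1.23 -1.24  1.75  0.2   0.84  1.54]
-1 100 [557. 361. 271.] [-0.13  0.46 -0.52  1.58 -0.01  1.04 -2.04]
-1 100 [555. 384. 184.] [-0.2   0.55 -0.47  1.64  0.01  0.88 -2.06]
-1 60 [565. 292. 170.] [ 0.19  0.58 -0.58  1.79 -0.38  0.78 -1.49]
-1 12 [573. 225.  82.] [ 0.46  0.88 -0.6   1.8  -0.7   0.84 -0.89]
-1 12 [579. 176. 117.] [ 0.5   0.82 -0.56  1.78 -0.69  0.96 -0.9 ]
```

```bash
python3 close.py -1
```

```text
in
96 [0.7 1.4 0.4]
80 [-0.8 -0.2 -0. ]
64 [ 0.1  0.3 -0.4]
48 [0.  0.  0.1]
32 [ 0.2 -2.2 -0.3]
16 [ 0.2 -1.5 -0.1]
side lid_tab 0.88 [575.5 210.3  58.1]
side case 0.84 [566.9 293.4   3.2]
top lid_tab 0.84 [578.3 213.6  53.8]
top case 0.78 [563.  292.8  -1.8]
top pp 0.79 [ 195.5 -294.9    1.2]
top pp 0.77 [ 501.  -482.8    8.4]
top pp 0.67 [ 551.  -397.2   10.3]
top pp 0.67 [ 599.  -319.8    8.5]
top mask 0.94 [ 601.1 -317.8] [78. 79.] 57.5
top mask 0.91 [ 499.6 -478.9] [81. 83.] 58.3
top mask 0.72 [ 547.8 -397.5] [77. 81.] 57.9
top mask 0.63 [ 190.5 -290.2] [82. 78.] 59.1
side pp 0.9 [ 600.5 -317.1   11.2]
side pp 0.74 [ 500.5 -479.4   11.5]
side pp 0.72 [ 193.5 -291.1    2.5]
113.2583
```

View pics/fin.png

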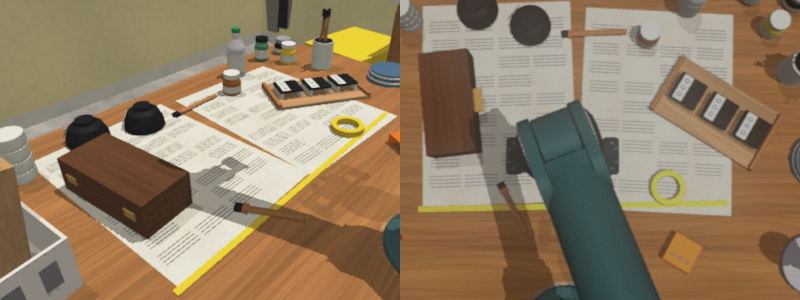

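The lid is shut (tab at z about 55 mm, where it started), all three dishes stand on the board, and the other things haven't moved. I'm handing in.

```bash
python3 -c "
from h import *
print(robot.job_done(), robot.observe()['t'])"
```

```text
the job is handed in; nothing more can be done
the job is handed in; nothing more can be done
```

The job is done and was handed in at about 113 s of the 210 s allowed.

- **Lid opened:** I hooked the closed fingers under the tab and pushed the lid past its balance point. It stayed open on its stop.
- **Spatula out:** I gripped the handle with the gripper tilted away from the lid, then squared the blade by pressing it lightly on the newspaper.
- **Dishes:** I carried all three on the blade to the board. The middle dish had been knocked about 3 cm aside before I reached it, so I located it again first.
- **Spatula back, lid shut:** After release the blade lay 8–10 mm towards the hinge. I nudged it back and then lowered the lid with the jaws loosely around the tab, letting it drop the last 12° or so.

**Last checks**
- **Dishes:** they stand at about (500,-479), (549,-397) and (600,-318), with their feet at z about 10 mm, flat, square to the board and clear of each other.
- **Lid:** the tab is back where it started, at about (577,212) and z about 56 mm.
- **Spatula:** before the lid was shut it measured within about 2 mm of its nest.
- **Bystanders:** they and the orange look-alike appear unmoved in the final picture.

**Weak spots**
- **Middle dish:** the last side-camera readout did not report the dish in the middle of the board. The top camera and the picture both show it in place.
- **Lifting force:** for that same dish the force reading rose by only 0.5 N. The sensor noise is about 1 N, so I relied on the images there.
- **Spatula handle:** the same readout put it about 5 mm off centre, roughly the play the cheeks allow.

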